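Clear the chest and hold its lid at 60 degrees for the new stay

TASK

I want to screw the new lid stay onto the plywood bench chest. Take the two staple cartons off its lid and set them down (not dropped) one after the other squarely on the carton that stands alone on the bench, making one neat column of three where that carton stands; then lift the lid by its handle, never letting it fall, and hold it open at 60 degrees from shut. Finish while you are still holding it there, because it falls shut if let go, and leave the stay, screwdriver and tape roll where they lie.

Things in the scene. Friction and masses are not known exactly. Their poses are not given: they have to be found in the camera images.
- chest: Plywood bench chest, fixed, 230 deep (its x) x 320 wide (its y) x 142 mm high with the lid shut; upright, turned only about vertical. Origin: centre of its underside, on the bench; its x axis points from the latch side (nearer the robot) to the hinge side, y along its width, z up. The lid's top surface is at z = 142 mm when shut.
- lid (a joint): Angle of the chest's lid in rad: 0 shut, growing as the latch-side edge rises, 60 degrees = 1.047; stop at 1.8. The lid is a 12 mm plywood board 230 x 320 mm of about 0.75 kg that turns freely on a hinge along the chest's y axis; it falls shut when let go at 60 degrees.
- lid_handle (a point): Middle of the lid's handle: a plain dark steel bow whose straight round bar (10 mm diameter, 100 mm long, parallel to the hinge) stands with its axis 34 mm above the lid's top (29 mm clear under the bar), on two end posts. It is 195 mm from the hinge along the lid and 35 mm in from the latch-side edge, at mid-width; with the lid shut it is 176 mm above the bench. The point turns with the lid; its z is the lid's outward normal.
- lid_hinge (a point): Point on the hinge axis at mid-width of the chest, 130 mm above the bench, 115 mm from the chest's centre along its +x. In the chest's x-z plane the handle's bar lies 195 mm towards -x and 46 mm up from it with the lid shut, and turns about it.
- carton_a: Closed, taped cardboard carton of staples, rigid, 110 (its x) x 58 (its y) x 40 mm (z), about 0.45 kg. Starts flat on the shut lid, on the +y half of the chest, behind the handle. Origin: centre of its underside.
- carton_b: A like carton, same size and mass, on the -y half of the lid. Origin: centre of its underside. Either carton may go first.
- carton_base: A like carton, same size and mass, standing alone flat on the bench, left or right of the chest: the foot of the column. Origin: centre of its underside. It is loose and slides if pushed.
- lid_stay: The new lid stay, a flat steel bar 260 mm long along its x, 24 wide, 6 mm high, loose on the bench behind the chest (hinge side); leave alone. Origin: centre of its underside.
- screwdriver: Screwdriver 160 mm long along its x, 26 mm high, loose on the bench in front of the lone carton (on the robot side); leave alone. Origin: under its middle.
- tape_roll: Roll of masking tape lying flat, 100 mm across, 25 mm high, loose on the bench behind the lone carton; leave alone. Origin: centre of its underside.
There are look-alikes about, which are no part of the job. Leave any green look-alike of the carton_b alone. What is shaped like the carton_a but pink is not meant.

How it is judged (in metres and radians):
On the way, in this order (a step that is already met when the one before it is completed fails the run):
1. one carton from the lid stands squarely on the lone carton, let go (((z of carton_a in the frame of carton_base between 0.035 and 0.045 m and horizontal distance between carton_a and carton_base below 0.01 m and angle between the x axis of carton_a and the x axis of carton_base, either way round below 0.12 rad and contact force between each of the arm, the fingers and carton_a below 0.1 N and linear speed of carton_a below 0.03 m/s and angle between carton_a's own z axis and vertical below 0.06 rad) or (z of carton_b in the frame of carton_base between 0.035 and 0.045 m and horizontal distance between carton_b and carton_base below 0.01 m and angle between the x axis of carton_b and the x axis of carton_base, either way round below 0.12 rad and contact force between each of the arm, the fingers and carton_b below 0.1 N and linear speed of carton_b below 0.03 m/s and angle between carton_b's own z axis and vertical below 0.06 rad)) and value of joint lid below 0.1 rad), for 0.2 s.
2. the other stands squarely on top of it, let go: a column of three (((z of carton_a in the frame of carton_base between 0.035 and 0.045 m and horizontal distance between carton_a and carton_base below 0.01 m and angle between the x axis of carton_a and the x axis of carton_base, either way round below 0.12 rad and z of carton_b in the frame of carton_a between 0.035 and 0.045 m and horizontal distance between carton_b and carton_a below 0.01 m and angle between the x axis of carton_b and the x axis of carton_a, either way round below 0.12 rad) or (z of carton_b in the frame of carton_base between 0.035 and 0.045 m and horizontal distance between carton_b and carton_base below 0.01 m and angle between the x axis of carton_b and the x axis of carton_base, either way round below 0.12 rad and z of carton_a in the frame of carton_b between 0.035 and 0.045 m and horizontal distance between carton_a and carton_b below 0.01 m and angle between the x axis of carton_a and the x axis of carton_b, either way round below 0.12 rad)) and contact force between each of the arm, the fingers and carton_a below 0.1 N and linear speed of each of carton_a, carton_b, carton_base below 0.03 m/s and angle between each of carton_a, carton_b, carton_base's own z axis and vertical below 0.06 rad and contact force between each of the arm, the fingers and carton_b below 0.1 N and contact force between each of the arm, the fingers and carton_base below 0.1 N and distance of carton_base from where it was at the start of the episode below 0.03 m and height (world z) of carton_base below 0.006 m and value of joint lid below 0.1 rad), for 0.2 s.
3. the lid is held open by its handle at 60 degrees (value of joint lid between 0.977 and 1.117 rad and velocity of joint lid between -0.05 and 0.05 rad/s and contact force between the fingers and chest above 0.5 N and distance between the grasp point and lid_handle below 0.065 m and contact force between chest and carton_a below 0.1 N and contact force between chest and carton_b below 0.1 N and contact force between chest and carton_base below 0.1 N and contact force between chest and lid_stay below 0.1 N and contact force between chest and screwdriver below 0.1 N and contact force between chest and tape_roll below 0.1 N), for 0.5 s.
At the end, for the whole second after the job is handed in: The fingers hold the lid by its handle (within 65 mm of its middle), still, at 60 +- 4 degrees, nothing else touching the chest; the three cartons stand untouched in one column, each within 10 mm and 7 degrees of square on the one below, the lowest within 30 mm of its start (all of step 3 and ((z of carton_a in the frame of carton_base between 0.035 and 0.045 m and horizontal distance between carton_a and carton_base below 0.01 m and angle between the x axis of carton_a and the x axis of carton_base, either way round below 0.12 rad and z of carton_b in the frame of carton_a between 0.035 and 0.045 m and horizontal distance between carton_b and carton_a below 0.01 m and angle between the x axis of carton_b and the x axis of carton_a, either way round below 0.12 rad) or (z of carton_b in the frame of carton_base between 0.035 and 0.045 m and horizontal distance between carton_b and carton_base below 0.01 m and angle between the x axis of carton_b and the x axis of carton_base, either way round below 0.12 rad and z of carton_a in the frame of carton_b between 0.035 and 0.045 m and horizontal distance between carton_a and carton_b below 0.01 m and angle between the x axis of carton_a and the x axis of carton_b, either way round below 0.12 rad)) and contact force between each of the arm, the fingers and carton_a below 0.1 N and linear speed of each of carton_a, carton_b, carton_base below 0.03 m/s and angle between each of carton_a, carton_b, carton_base's own z axis and vertical below 0.06 rad and contact force between each of the arm, the fingers and carton_b below 0.1 N and contact force between each of the arm, the fingers and carton_base below 0.1 N and distance of carton_base from where it was at the start of the episode below 0.03 m and height (world z) of carton_base below 0.006 m); the arm keeps its last pose, push and grip.
It fails at once if the lid falls: it turns shut faster than 1.5 rad/s (velocity of joint lid below -1.5 rad/s).
It fails at once if a carton is dropped from more than about 20 mm ((contact force between the fingers and carton_a below 0.02 N and linear speed of carton_a above 0.6 m/s) or (contact force between the fingers and carton_b below 0.02 N and linear speed of carton_b above 0.6 m/s)).
It fails at once if the stay, screwdriver or tape roll is moved by more than 20 mm (distance of any of lid_stay, screwdriver, tape_roll from where it was at the start of the episode above 0.02 m).
It also fails if it takes over 72 s, if anything falls off the work surface, if the arm or the gripper's body presses on something with over 40 N, if the wrist force passes 120 N, or if a joint passes its speed limit or range.

ROBOT

A 6-joint arm with a two-finger parallel gripper is mounted at the origin on the work surface. World frame = base frame: x ahead of the robot, y to its left, z up, the work surface at z = 0. Lengths are in mm, angles in rad, forces in N, time in s.
With the tool pointing down it reaches from about 350 to 975 mm from the base axis. Payload 17.4 kg.
Tool frame: the origin (TCP) lies midway between the tips of the shut fingers; the grasp point (between the pads) lies 19 mm behind it; z points along the fingers, y is the line along which they close (so a half turn about z gives the same grasp; the last joint's range is limited). The gripper opens to 85 mm and grips with 20 to 120 N. Pads are 22 mm wide; open, the fingers measure 114 mm over their backs; the gripper's body (76 mm by 85 mm) begins 54 mm behind the grasp point. The pads swing forward as they close: fully open they stand 13 mm farther back than shut.
Start: joints at [-1.235, 0.116, 1.442, -0, 1.584, -0.038], TCP at [246.471, -628.398, 231.303] pointing down, gripper open.
Joint ranges: [-2.83, 2.83], [-0.83, 2.19], [0.07, 2.5], [-1.14, 4.28], [0.01, 3], [-2.97, 2.97]. Speed limits (rad/s): [1.89, 1.89, 2.22, 3.14, 3.14, 3.14].

INTERFACE

Orientations are given as a rotation vector (axis times angle).
In Python, from rig import state, camera, camera_params, close_job, find_in, regions_of, landmark_of gives the robot as it stands. The module is installed in compiled form; this text tells all that it offers.
- The arm moves only by the tool arm_command, never from a script. Its arguments are lists of equal length, an entry for each row: "travel": the shift along the tool's x, y, z in cm, a list of three; "rotation": the turn, a rotation vector about the tool's x, y, z in degrees, a list of three; "jaw": the closure, from 0 (fully open) to 1 (shut). A call has 1 to 8 rows; each row shifts and turns the commanded pose from where the row before left it, along the tool's axes as they then stand; what a row does not reach is not made up. A row lasts 1/12 s, in which the tool goes at most 41.7 mm and 7.16 degrees, less where a joint would pass 70% of its speed; a pose out of reach is approached as far as the arm can. A call with a gripper value outside its range is refused whole. The fingers move at their own pace and stop on an object; "grip_force" is the grip in N (left out, the last holds). Time passes only in rows, so rows that do not move let the fingers close. It gives the time, the measured TCP pose, the force, the opening and the grip force at its end, in the units of the state.
- state(): the state, without advancing time (a new reading comes with each control period).
- camera(name): name is "scene" or "top" or "wrist"; returns the picture (384x512x3 uint8, red, green, blue); there is no depth.
- camera_params(name): a dict with "camera_matrix" (3x3 intrinsics, pixels), "k1" (the pictures are not rectified: a ray, as slopes to the right and down, at radius r is drawn at 1 + k1 r^2 times it, then the intrinsics apply), "T" (4x4, takes a point from camera to world coordinates). Camera axes: x right, y up, looking along -z (the intrinsics and any distortion apply to the point x, -y, -z); pixel columns grow to the right and rows downward; lengths in mm; the calibration is good to about 2 mm. A picture is of the moment at which its call begins: read the wrist's pose just before it. camera_params takes no time and is no camera call; for the wrist camera it gives the pose at the moment of the call.
- close_job(): hands the job in; it is judged then, once.
Trained networks look in the newest picture that a camera, given by its name, has taken for a name from the list of things; names that differ only in an ending like _2 or _b are one class to them, and where a whole thing is asked for, a point or a joint stands for the part that bears it (a point fixed in the world has none). Each returns a list of dicts, best first, with "conf" (0 to 1); they miss things now and then, are a little off and sometimes report something else, mostly with a low value. They report only what shows in the picture. A call takes as long as a camera call. They do not tell look-alikes from the thing itself.
- find_in(camera, target): "bbox" ([left, top, width, height] in pixels, round what is visible of it).
- regions_of(camera, target): "pixels" (384x512 bool, what is visible of it) and "bbox" ([left, top, width, height] in pixels, round what is visible of it).
- landmark_of(camera, target): "location" ([column, row] in pixels: a listed point, or the origin of a listed thing).
The state is a dict: "t": time; "joint_positions": joint angles; "qd": joint speeds; "tau": joint torques, N m; "position": TCP position; "tool_rot": TCP orientation; "ft_force": force on the tool from outside, world axes, zero at the start; "moment": the same for the moment, N m; "grip_width": finger opening in mm; "finger_force": force on a finger pad.
Only numpy, scipy, OpenCV 4.12 (cv2) and the standard library are available. Lean on these libraries where they do the work, as an engineer would, in place of code of your own. Each camera call takes 0.05 s, during which the arm holds its last target. There are 200 camera calls.

## Working session

There is one attempt and no reset: what is moved stays moved. The work goes in short steps, Python scripts to look and compute and a tool call to move; the robot and the scene stay as the last step left them, time stands still between calls to the robot, and variables do not carry over. Pictures are saved under pics/ and viewed, at most 10 in all, crops included, and the job is handed in when it is done.

Besides the shell and the picture viewer there is one more tool, called after ">>>" by a JSON object that holds its "method" and its "body", one argument or row to a line. arm_command: Moves the arm, as the interface text tells. Its arguments: {"type":"object","properties":{"travel":{"type":"array","items":{"type":"array","items":{"type":"number"}}},"rotation":{"type":"array","items":{"type":"array","items":{"type":"number"}}},"jaw":{"type":"array","items":{"type":"number"}},"grip_force":{"type":"number"}},"required":["travel","rotation","jaw"]}

```bash
mkdir -p pics; python3 - <<'E'
from rig import *
import cv2,numpy as np
print(state())
ims=[]
for c in ["scene","top"]:
    im=camera(c); cv2.imwrite(f"pics/{c}0.png",im[:,:,::-1])
    p=camera_params(c); print(c,np.round(p["T"],3).tolist(),p["camera_matrix"],p["k1"])
    for t in ["chest","lid_handle","carton_a","lid_hinge","screwdriver","tape_roll","lid_stay"]:
        print(t,[(np.round(d["location"],1).tolist(),round(d["conf"],2)) for d in landmark_of(c,t)], [(np.round(d["bbox"]).tolist(),round(d["conf"],2)) for d in find_in(c,t)])
E
```

```text
{'t': 0.0, 'joint_positions': array([-1.23479853e+00,  1.16475270e-01,  1.44227016e+00,  3.88047416e-06,
        1.58400344e+00, -3.78134996e-02]), 'qd': array([ 0.00053031, -0.00157361, -0.00131601,  0.00035662,  0.0001215 ,
        0.00058683]), 'tau': array([-2.00416041e-03, -7.31995082e+01, -6.32486773e+01, -2.83749523e-04,
        6.46241766e-03,  1.48059335e-04]), 'position': array([ 246.40729063, -628.20864213,  230.56635901]), 'tool_rot': array([-3.08575438e+00, -5.83556147e-01,  2.63653133e-04]), 'ft_force': array([ 0.42885068,  0.06016762, -0.21706429]), 'moment': array([ 0.06024274,  0.03294268, -0.01909152]), 'finger_force': 0.0, 'grip_width': 85.41933032299121}
scene [[-0.004, -0.747, 0.665, 1337.982], [1.0, 0.007, 0.014, -95.642], [-0.015, 0.665, 0.747, 950.797], [0.0, 0.0, 0.0, 1.0]] [[455.3890898    0.         250.21222024]
 [  0.         455.3890898  192.5528412 ]
 [  0.           0.           1.        ]] -0.09910407143695128
chest [([217.3, 210.1], 0.66)] [([138.0, 137.0, 144.0, 115.0], 0.83)]
lid_handle [([221.2, 140.2], 0.66)] [([138.0, 135.0, 147.0, 81.0], 0.58)
[... 914 characters left out ...]
)] [([222.0, 157.0, 118.0, 96.0], 0.89)]
lid_handle [([276.0, 229.1], 0.8)] [([224.0, 159.0, 115.0, 95.0], 0.98)]
carton_a [([259.5, 187.5], 0.97), ([359.6, 237.8], 0.96), ([229.2, 136.0], 0.7), ([313.9, 199.9], 0.68), ([276.8, 227.7], 0.44)] [([303.0, 176.0, 21.0, 40.0], 0.88), ([247.0, 167.0, 23.0, 40.0], 0.87), ([211.0, 121.0, 35.0, 25.0], 0.79), ([347.0, 225.0, 34.0, 18.0], 0.7)]
lid_hinge [([287.9, 168.0], 0.72)] [([220.0, 160.0, 119.0, 96.0], 0.61)]
screwdriver [([141.5, 252.5], 0.71)] [([138.0, 248.0, 28.0, 15.0], 0.72)]
tape_roll [([162.0, 167.7], 0.95), ([287.8, 167.0], 0.73)] [([146.0, 154.0, 30.0, 24.0], 0.69)]
lid_stay [([298.8, 165.5], 0.67)] [([261.0, 154.0, 77.0, 21.0], 0.84)]
```

View pics/top0.png

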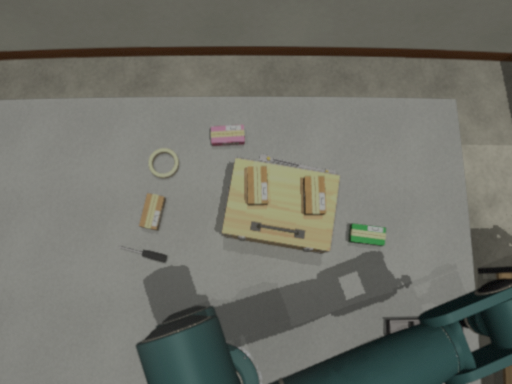

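View pics/scene0.png

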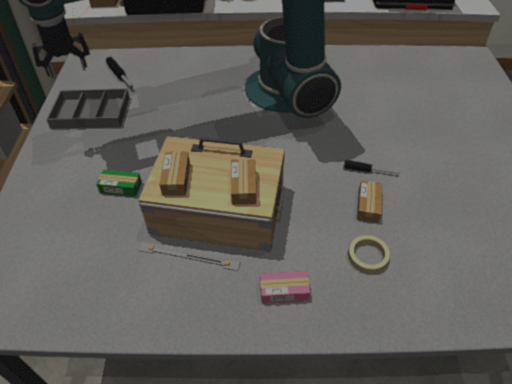

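```bash
cat > h.py <<'E'
from rig import *
import cv2,numpy as np
from scipy.optimize import minimize
from scipy.spatial.transform import Rotation as R
def proj(p,P):
    T=P["T"];q=(np.atleast_2d(P_:=p)-T[:3,3])@T[:3,:3]
    s=np.c_[q[:,0]/-q[:,2],-q[:,1]/-q[:,2]]
    s=s*(1+P["k1"]*(s**2).sum(1,keepdims=True));K=P["camera_matrix"]
    return s@K[:2,:2].T+K[:2,2]
def unproj(uv,P,z):
    K=P["camera_matrix"];d=(np.atleast_2d(uv)-K[:2,2])/np.diag(K)[:2];s=d.copy()
    for _ in range(20): s=d/(1+P["k1"]*(s**2).sum(1,keepdims=True))
    r=np.c_[s[:,0],-s[:,1],-np.ones(len(s))]@P["T"][:3,:3].T;o=P["T"][:3,3]
    return o+r*((z-o[2])/r[:,2])[:,None]
def box(v,size,z):
    x,y,a=v;c,s=np.cos(a),np.sin(a)
    return np.array([[x+c*i*size[0]/2-s*j*size[1]/2,y+s*i*size[0]/2+c*j*size[1]/2,z+k*size[2]] for i in(-1,1) for j in(-1,1) for k in(0,1)])
def iou(v,size,z,views,S=4):
    t=0
    for P,hull in views:
        q=cv2.convexHull(proj(box(v,size,z),P).astype(np.float32))
        a,_=cv2.intersectConvexConvex(q,hull);t+=a/(cv2.contourArea(q)+cv2.contourArea(hull)-a)
    return t/len(views)
def hullof(m):
    n,l,st,_=cv2.connectedComponentsWithStats(m.astype(np.uint8))
    l=l==1+np.argmax(st[1:,4]); M=cv2.resize(l.astype(np.float32),None,fx=4,fy=4,interpolation=cv2.INTER_LINEAR)>.5
    ys,xs=np.nonzero(M);p=np.c_[(xs+.5)/4-.5,(ys+.5)/4-.5].astype(np.float32)
    return cv2.convexHull(p)
def fit(views,size,z,init):
    best=None
    for a in np.arange(-1.5,1.6,.25):
        r=minimize(lambda v:-iou((v[0],v[1],v[2]/100),size,z,views),[init[0],init[1],a*100],method="Nelder-Mead",
          options=dict(initial_simplex=np.array([[init[0],init[1],a*100],[init[0]+15,init[1],a*100],[init[0],init[1]+15,a*100],[init[0],init[1],a*100+15]]),xatol=.05,fatol=1e-5))
        if best is None or r.fun<best.fun: best=r
    x=best.x;return x[0],x[1],np.rad2deg(x[2]/100),-best.fun
E
cat > look.py <<'E'
from h import *
CS=(110,58,40)
views={}
for c in ["top","scene"]:
    camera(c);P=camera_params(c)
    rs=regions_of(c,"carton_a");ch=regions_of(c,"chest")
    print(c,[(d["bbox"],round(d["conf"],2),int(d["pixels"].sum())) for d in rs],[(d["bbox"],round(d["conf"],2)) for d in ch])
    views[c]=(P,rs,ch)
P,rs,ch=views["top"];Q,rs2,ch2=views["scene"]
def near(D,uv):
    return min(D,key=lambda d:np.hypot(d["bbox"][0]+d["bbox"][2]/2-uv[0],d["bbox"][1]+d["bbox"][3]/2-uv[1]))
for n,uv,uv2,z in [("left(+y)",(258,187),(242,181),142),("right",(315,196),(174,172),142),("base",(153,212),(370,201),0)]:
    ini=unproj([uv],P,z+20)[0]
    a=(P,hullof(near(rs,uv)["pixels"]));b=(Q,hullof(near(rs2,uv2)["pixels"]))
    for V in ([a],[b],[a,b]): print(n,np.round(fit(V,CS,z,ini),2))
a=(P,hullof(ch[0]["pixels"]));b=(Q,hullof(ch2[0]["pixels"]));ini=unproj([(282,205)],P,142)[0]
for V in ([a],[b],[a,b]): print("chest",np.round(fit(V,(230,320,142),0,ini),2))
for n,uv,z in [("hA",(255,227),176),("hB",(302,234),176),("tape",(163,163),12),("sdr",(146,254),10)]: print(n,unproj([uv],P,z)[0].round(1))
p=camera_params("wrist");print(p["T"].round(3).tolist(),p["camera_matrix"].tolist(),p["k1"])
E
python3 look.py
```

```text
top [([212.5, 121.7, 33.7, 22.9], 0.8, 643), ([344.3, 227.5, 39.9, 15.8], 0.71, 668), ([245.0, 164.1, 25.6, 43.4], 0.65, 807), ([305.0, 177.2, 19.8, 38.9], 0.59, 843)] [([222.4, 158.7, 117.1, 92.6], 0.59)]
scene [([159.7, 152.0, 30.6, 41.1], 0.8, 1107), ([260.8, 270.7, 48.9, 32.8], 0.66, 1380), ([229.5, 159.1, 29.6, 46.9], 0.58, 1128), ([345.2, 162.2, 26.7, 11.8], 0.47, 234)] [([137.1, 139.3, 145.5, 112.5], 0.8)]
left(+y) [ 598.89 -126.67    1.21    0.95]
left(+y) [ 598.57 -127.4     2.21    0.95]
left(+y) [ 598.84 -126.84    1.41    0.95]
right [ 5.7100e+02 -2.9379e+02 -2.5000e-01  9.7000e-01]
right [ 570.4  -293.12    1.34    0.96]
right [ 5.7086e+02 -2.9338e+02  4.9000e-01  9.6000e-01]
base [541.11 206.32 -85.94   0.  ]
base [541.11 206.32 -85.94   0.  ]
base [541.11 206.32 -85.94   0.  ]
chest [ 551.02 -198.65   -9.67    0.96]
chest [ 548.12 -200.26   -9.67    0.97]
chest [ 548.4  -198.81   -9.65    0.96]
hA [ 475.1 -120.8  176. ]
hB [ 454.9 -254.3  176. ]
tape [707.6 181.6  12. ]
sdr [406. 226.  10.]
[[0.366, 0.885, 0.289, 321.036], [-0.931, 0.348, 0.114, -599.915], [0.0, -0.31, 0.951, 374.312], [0.0, 0.0, 0.0, 1.0]] [[264.8472820515846, 0.0, 256.25184219242647], [0.0, 264.8472820515846, 191.55616199884062], [0.0, 0.0, 1.0]] -0.03858126423082224
```

```bash
cat > go.py <<'E'
# go.py n x y z yaw [pitch deg about tool y] : rows to a world pose from the measured one
from h import *
import sys,json
def rot(yaw,pitch=0):
    a=np.deg2rad(yaw);c,s=np.cos(a),np.sin(a)
    return np.array([[c,s,0],[s,-c,0],[0,0,-1.]])@R.from_euler("y",pitch,degrees=True).as_matrix()
def rows(p0,R0,p1,R1,n):
    d=R.from_matrix(R0.T@R1).as_rotvec()/n
    tr,ro=[],[];p,Rc=p0.copy(),R0.copy()
    for i in range(n):
        tgt=p0+(p1-p0)*(i+1)/n
        t=np.round(Rc.T@(tgt-p)/10,2);r=np.round(np.rad2deg(d),1)
        p=p+Rc@t*10;Rc=Rc@R.from_rotvec(r,degrees=True).as_matrix()
        tr.append(t.tolist());ro.append(r.tolist())
    return tr,ro,p,Rc
if __name__=="__main__":
    n=int(sys.argv[1]);a=[float(v) for v in sys.argv[2:]]
    s=state();R0=R.from_rotvec(s["tool_rot"]).as_matrix()
    tr,ro,p,Rc=rows(np.array(s["position"]),R0,np.array(a[:3]),rot(*a[3:]),n)
    for i in range(0,n,8): print("travel",tr[i:i+8],"rotation",ro[i:i+8])
    print(p.round(1),max(np.linalg.norm(t) for t in tr))
E
python3 go.py 14 500 -205 380 1
```

```text
travel [[2.79, -2.15, -1.06], [2.73, -2.23, -1.06], [2.68, -2.3, -1.07], [2.61, -2.36, -1.06], [2.55, -2.44, -1.06], [2.48, -2.5, -1.06], [2.42, -2.56, -1.07], [2.35, -2.63, -1.06]] rotation [[0.0, -0.0, 1.5], [0.0, -0.0, 1.5], [0.0, -0.0, 1.5], [0.0, -0.0, 1.5], [0.0, -0.0, 1.5], [0.0, -0.0, 1.5], [0.0, -0.0, 1.5], [0.0, -0.0, 1.5]]
travel [[2.29, -2.69, -1.06], [2.21, -2.74, -1.06], [2.13, -2.81, -1.06], [2.07, -2.85, -1.07], [1.98, -2.91, -1.06], [1.92, -2.97, -1.06]] rotation [[0.0, -0.0, 1.5], [0.0, -0.0, 1.5], [0.0, -0.0, 1.5], [0.0, -0.0, 1.5], [0.0, -0.0, 1.5], [0.0, -0.0, 1.5]]
[ 500. -205.  380.] 3.692004875403065
```

>>> {"method": "arm_command", "body": {
  "travel": [
    [2.79,-2.15,-1.06],
    [2.73,-2.23,-1.06],
    [2.68,-2.3,-1.07],
    [2.61,-2.36,-1.06],
    [2.55,-2.44,-1.06],
    [2.48,-2.5,-1.06],
    [2.42,-2.56,-1.07],
    [2.35,-2.63,-1.06]
  ],
  "rotation": [
    [0,0,1.5],
    [0,0,1.5],
    [0,0,1.5],
    [0,0,1.5],
    [0,0,1.5],
    [0,0,1.5],
    [0,0,1.5],
    [0,0,1.5]
  ],
  "jaw": [0,0,0,0,0,0,0,0]
}}

```text
t: 2.47
position: [391.8, -384.8, 317.0]
tool_rot: [3.131, 0.255, 0.0]
ft_force: [1.2, 0.0, 0.0]
grip_width: 85.4
finger_force: 0.0
```

>>> {"method": "arm_command", "body": {
  "travel": [
    [2.29,-2.69,-1.06],
    [2.21,-2.74,-1.06],
    [2.13,-2.81,-1.06],
    [2.07,-2.85,-1.07],
    [1.98,-2.91,-1.06],
    [1.92,-2.97,-1.06],
    [0,0,0],
    [0,0,0]
  ],
  "rotation": [
    [0,0,1.5],
    [0,0,1.5],
    [0,0,1.5],
    [0,0,1.5],
    [0,0,1.5],
    [0,0,1.5],
    [0,0,0],
    [0,0,0]
  ],
  "jaw": [0,0,0,0,0,0,0,0]
}}

```text
t: 3.13
position: [500.8, -203.6, 380.6]
tool_rot: [3.141, 0.016, 0.001]
ft_force: [-0.1, -0.6, 0.1]
grip_width: 85.4
finger_force: 0.0
```

```bash
cat > wlook.py <<'E'
from h import *
import sys
name=sys.argv[1]
print({k:np.round(v,2).tolist() for k,v in state().items() if k in("t","position","tool_rot","ft_force")})
P=camera_params("wrist");im=camera("wrist");cv2.imwrite(f"pics/{name}.png",im[:,:,::-1])
for d in regions_of("wrist","carton_a"):
    col=im[d["pixels"]].mean(0).round();h=hullof(d["pixels"])
    cen=h.reshape(-1,2).mean(0)
    for z in [float(v) for v in sys.argv[2:]]:
        ini=unproj([cen],P,z+20)[0]
        print(d["bbox"],round(d["conf"],2),col.tolist(),"z",z,np.round(fit([(P,h)],(110,58,40),z,ini),3).tolist())
for d in landmark_of("wrist","lid_handle"): print("handle",d["location"],d["conf"],unproj([d["location"]],P,176)[0].round(1).tolist())
E
python3 wlook.py w1 142 0; python3 go.py 12 470 200 330 -12
```

```text
{'t': 3.13, 'position': [500.76, -203.64, 380.56], 'tool_rot': [3.14, 0.02, 0.0], 'ft_force': [-0.08, -0.65, 0.08]}
[363.1, 149.3, 72.9, 43.6] 0.96 [81.0, 118.0, 76.0] z 142.0 [492.498, -422.59, 74.948, 0.537]
[363.1, 149.3, 72.9, 43.6] 0.96 [81.0, 118.0, 76.0] z 0.0 [468.309, -487.28, 82.318, 0.982]
[168.4, 39.2, 58.1, 94.9] 0.72 [104.0, 91.0, 61.0] z 142.0 [599.967, -128.419, 1.133, 0.977]
[168.4, 39.2, 58.1, 94.9] 0.72 [104.0, 91.0, 61.0] z 0.0 [627.334, -86.197, -1.312, 0.535]
[300.3, 67.6, 54.5, 94.2] 0.66 [126.0, 116.0, 81.0] z 142.0 [570.732, -294.649, 0.482, 0.979]
[300.3, 67.6, 54.5, 94.2] 0.66 [126.0, 116.0, 81.0] z 0.0 [588.78, -344.173, 0.562, 0.531]
handle [242.4, 187.0] 0.79 [474.0, -185.8, 176.0]
travel [[-0.22, -3.38, 0.41], [-0.29, -3.38, 0.42], [-0.34, -3.37, 0.41], [-0.4, -3.37, 0.41], [-0.46, -3.35, 0.42], [-0.52, -3.35, 0.41], [-0.57, -3.34, 0.41], [-0.64, -3.33, 0.42]] rotation [[0.0, 0.0, 1.0], [0.0, 0.0, 1.0], [0.0, 0.0, 1.0], [0.0, 0.0, 1.0], [0.0, 0.0, 1.0], [0.0, 0.0, 1.0], [0.0, 0.0, 1.0], [0.0, 0.0, 1.0]]
travel [[-0.69, -3.32, 0.41], [-0.75, -3.31, 0.41], [-0.81, -3.29, 0.42], [-0.86, -3.27, 0.41]] rotation [[0.0, 0.0, 1.0], [0.0, 0.0, 1.0], [0.0, 0.0, 1.0], [0.0, 0.0, 1.0]]
[470.  199.9 330. ] 3.4185815772042067
```

View pics/w1.png

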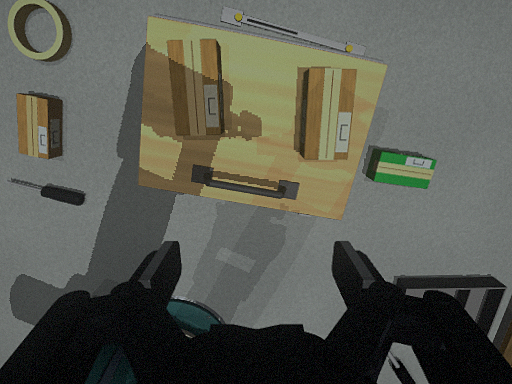

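>>> {"method": "arm_command", "body": {
  "travel": [
    [-0.22,-3.38,0.41],
    [-0.29,-3.38,0.42],
    [-0.34,-3.37,0.41],
    [-0.4,-3.37,0.41],
    [-0.46,-3.35,0.42],
    [-0.52,-3.35,0.41],
    [-0.57,-3.34,0.41],
    [-0.64,-3.33,0.42]
  ],
  "rotation": [
    [0,0,1.0],
    [0,0,1.0],
    [0,0,1.0],
    [0,0,1.0],
    [0,0,1.0],
    [0,0,1.0],
    [0,0,1.0],
    [0,0,1.0]
  ],
  "jaw": [0,0,0,0,0,0,0,0]
}}

```text
t: 3.95
position: [479.6, 65.8, 346.5]
tool_rot: [3.134, -0.212, 0.0]
ft_force: [1.2, -0.9, -0.3]
grip_width: 85.4
finger_force: 0.0
```

>>> {"method": "arm_command", "body": {
  "travel": [
    [-0.69,-3.32,0.41],
    [-0.75,-3.31,0.41],
    [-0.81,-3.29,0.42],
    [-0.86,-3.27,0.41],
    [0,0,0],
    [0,0,0]
  ],
  "rotation": [
    [0,0,1.0],
    [0,0,1.0],
    [0,0,1.0],
    [0,0,1.0],
    [0,0,0],
    [0,0,0]
  ],
  "jaw": [0,0,0,0,0,0]
}}

```text
t: 4.45
position: [470.2, 200.8, 329.6]
tool_rot: [3.125, -0.315, -0.002]
ft_force: [-0.6, 0.5, -0.1]
grip_width: 85.7
finger_force: 0.0
```

```bash
python3 wlook.py w2 0;  python3 go.py 11 600 -128.4 260 1.1
```

```text
{'t': 4.45, 'position': [470.16, 200.83, 329.58], 'tool_rot': [3.13, -0.32, -0.0], 'ft_force': [-0.63, 0.52, -0.1]}
[494.8, 3.2, 17.2, 60.0] 0.76 [48.0, 45.0, 31.0] z 0.0 [573.218, -194.75, 11.925, 0.239]
travel [[1.75, 2.68, 0.64], [1.7, 2.72, 0.64], [1.64, 2.75, 0.64], [1.59, 2.78, 0.64], [1.52, 2.82, 0.65], [1.47, 2.85, 0.64], [1.4, 2.87, 0.64], [1.34, 2.91, 0.64]] rotation [[0.0, -0.0, -1.2], [0.0, -0.0, -1.2], [0.0, -0.0, -1.2], [0.0, -0.0, -1.2], [0.0, -0.0, -1.2], [0.0, -0.0, -1.2], [0.0, -0.0, -1.2], [0.0, -0.0, -1.2]]
travel [[1.29, 2.94, 0.64], [1.22, 2.96, 0.64], [1.16, 2.98, 0.64]] rotation [[0.0, -0.0, -1.2], [0.0, -0.0, -1.2], [0.0, -0.0, -1.2]]
[ 600.  -128.4  260. ] 3.273728760908576
```

View pics/w2.png

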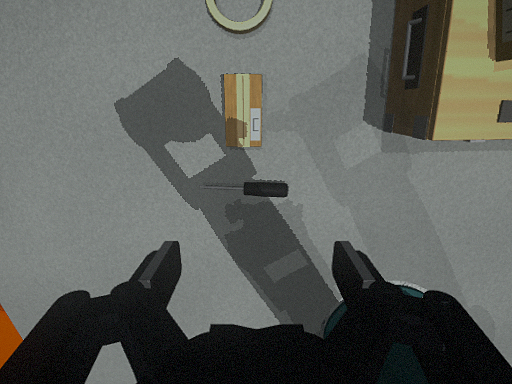

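```bash
python3 - <<'E'
from h import *
P=camera_params("wrist");im=camera("wrist")
for t in ["carton_base","carton_b"]:
    for d in regions_of("wrist",t): print(t,d["bbox"],d["conf"],np.round(fit([(P,hullof(d["pixels"]))],(110,58,40),0,unproj([(244,110)],P,20)[0]),2))
bgr=np.ascontiguousarray(im[:,:,::-1]);m=np.zeros(im.shape[:2],np.uint8)
cv2.grabCut(bgr,m,(217,65,53,90),np.zeros((1,65)),np.zeros((1,65)),6,cv2.GC_INIT_WITH_RECT)
M=(m==1)|(m==3)
h=hullof(M);print(h.reshape(-1,2).min(0),h.reshape(-1,2).max(0),M.sum())
print("grab",np.round(fit([(P,h)],(110,58,40),0,unproj([(244,110)],P,20)[0]),2))
hsv=cv2.cvtColor(bgr,cv2.COLOR_BGR2HSV);M2=np.zeros(M.shape,bool);M2[65:155,217:270]=(hsv[65:155,217:270,1]>60)
h=hullof(M2);print(h.reshape(-1,2).min(0),h.reshape(-1,2).max(0),M2.sum())
print("sat",np.round(fit([(P,h)],(110,58,40),0,unproj([(244,110)],P,20)[0]),2))
v=bgr.copy();cv2.drawContours(v,[proj(box((600,200,0),(1,1,1),0),P).astype(int)],-1,(0,0,255))
cv2.imwrite("pics/w2b.png",v)
E
```

```text
carton_base [224.2, 74.5, 40.2, 77.1] 0.92 [544.32 206.36 -11.38   0.98]
carton_b [491.6, 3.0, 19.3, 58.9] 0.9 [546.24 203.51 -85.94   0.  ]
[222.625  73.625] [261.375 147.375] 2672
grab [544.31 206.11 -11.92   0.97]
[222.625  74.625] [260.375 147.375] 1867
sat [543.85 206.61 168.35   0.99]
```

>>> {"method": "arm_command", "body": {
  "travel": [
    [1.75,2.68,0.64],
    [1.7,2.72,0.64],
    [1.64,2.75,0.64],
    [1.59,2.78,0.64],
    [1.52,2.82,0.65],
    [1.47,2.85,0.64],
    [1.4,2.87,0.64],
    [1.34,2.91,0.64]
  ],
  "rotation": [
    [0,0,-1.2],
    [0,0,-1.2],
    [0,0,-1.2],
    [0,0,-1.2],
    [0,0,-1.2],
    [0,0,-1.2],
    [0,0,-1.2],
    [0,0,-1.2]
  ],
  "jaw": [0,0,0,0,0,0,0,0]
}}

```text
t: 5.42
position: [564.8, -40.0, 279.1]
tool_rot: [3.141, -0.055, 0.001]
ft_force: [0.2, 0.8, 0.4]
grip_width: 85.0
finger_force: 0.0
```

>>> {"method": "arm_command", "body": {
  "travel": [
    [1.29,2.94,0.64],
    [1.22,2.96,0.64],
    [1.16,2.98,0.64],
    [0,0,0],
    [0,0,0]
  ],
  "rotation": [
    [0,0,-1.2],
    [0,0,-1.2],
    [0,0,-1.2],
    [0,0,0],
    [0,0,0]
  ],
  "jaw": [0,0,0,0,0]
}}

```text
t: 5.83
position: [600.0, -128.9, 259.1]
tool_rot: [-3.141, -0.04, 0.002]
ft_force: [-0.7, 0.2, 0.1]
grip_width: 85.3
finger_force: 0.0
```

```bash
python3 go.py 6 600 -128.4 145 1.1
```

```text
travel [[0.0, -0.01, 1.9], [0.01, -0.01, 1.9], [-0.0, -0.0, 1.9], [0.0, -0.01, 1.91], [0.01, -0.01, 1.9], [-0.0, -0.01, 1.9]] rotation [[-0.0, 0.0, 0.1], [-0.0, 0.0, 0.1], [-0.0, 0.0, 0.1], [-0.0, 0.0, 0.1], [-0.0, 0.0, 0.1], [-0.0, 0.0, 0.1]]
[ 600.  -128.4  145. ] 1.9100261778310788
```

>>> {"method": "arm_command", "body": {
  "travel": [
    [0,-0.01,2.5],
    [0,-0.01,2.5],
    [0,-0.01,2.5],
    [0,-0.01,2.2],
    [0,0,1.2],
    [0,0,0.5],
    [0,0,0]
  ],
  "rotation": [
    [0,0,0.1],
    [0,0,0.1],
    [0,0,0.1],
    [0,0,0.1],
    [0,0,0],
    [0,0,0],
    [0,0,0]
  ],
  "jaw": [0,0,0,0,0,0,0]
}}

```text
t: 6.42
position: [599.9, -126.2, 145.7]
tool_rot: [-3.141, -0.034, 0.001]
ft_force: [-1.0, 0.8, 0.3]
grip_width: 85.5
finger_force: 0.0
```

>>> {"method": "arm_command", "body": {
  "travel": [
    [0,0,0],
    [0,0,0],
    [0,0,0],
    [0,0,0],
    [0,0,0],
    [0,0,0],
    [0,0,0],
    [0,0,0]
  ],
  "rotation": [
    [0,0,0],
    [0,0,0],
    [0,0,0],
    [0,0,0],
    [0,0,0],
    [0,0,0],
    [0,0,0],
    [0,0,0]
  ],
  "jaw": [0.2,0.4,1,1,1,1,1,1],
  "grip_force": 40
}}

```text
t: 7.08
position: [600.7, -126.7, 147.8]
tool_rot: [3.141, 0.033, 0.004]
ft_force: [-1.7, -0.2, 7.3]
grip_width: 57.4
finger_force: 43.5
```

>>> {"method": "arm_command", "body": {
  "travel": [
    [0,0,-0.5],
    [0,0,-1.5],
    [0,0,-2.5],
    [0,0,-2.5],
    [0,0,-2],
    [0,0,0]
  ],
  "rotation": [
    [0,0,0],
    [0,0,0],
    [0,0,0],
    [0,0,0],
    [0,0,0],
    [0,0,0]
  ],
  "jaw": [1,1,1,1,1,1]
}}

```text
t: 7.58
position: [601.2, -126.7, 242.0]
tool_rot: [3.14, 0.033, 0.01]
ft_force: [0.4, -0.2, -2.6]
grip_width: 57.9
finger_force: 44.0
```

```bash
python3 wlook.py w3 145;  python3 go.py 16 544.2 206.3 150 -11.6
```

```text
{'t': 7.58, 'position': [601.22, -126.72, 241.96], 'tool_rot': [3.14, 0.03, 0.01], 'ft_force': [0.44, -0.19, -2.61]}
[127.4, 0.0, 100.9, 31.7] 0.93 [148.0, 107.0, 121.0] z 145.0 [713.49, -91.254, 32.999, 0.207]
[187.5, 157.8, 139.9, 174.6] 0.89 [92.0, 77.0, 51.0] z 145.0 [602.045, -126.949, -86.098, 0.461]
[464.9, 232.6, 46.3, 46.0] 0.89 [94.0, 137.0, 86.0] z 145.0 [514.487, -395.356, 53.41, 0.225]
[382.7, 171.8, 108.6, 126.5] 0.65 [130.0, 114.0, 78.0] z 145.0 [571.057, -292.81, 180.587, 0.966]
travel [[-0.3, -2.09, 0.53], [-0.34, -2.08, 0.54], [-0.36, -2.07, 0.53], [-0.39, -2.08, 0.54], [-0.42, -2.06, 0.53], [-0.45, -2.06, 0.53], [-0.47, -2.06, 0.54], [-0.51, -2.04, 0.53]] rotation [[-0.0, 0.0, 0.8], [-0.0, 0.0, 0.8], [-0.0, 0.0, 0.8], [-0.0, 0.0, 0.8], [-0.0, 0.0, 0.8], [-0.0, 0.0, 0.8], [-0.0, 0.0, 0.8], [-0.0, 0.0, 0.8]]
travel [[-0.53, -2.04, 0.54], [-0.57, -2.03, 0.53], [-0.59, -2.03, 0.53], [-0.62, -2.01, 0.54], [-0.64, -2.01, 0.53], [-0.68, -2.0, 0.54], [-0.7, -1.98, 0.53], [-0.73, -1.98, 0.53]] rotation [[-0.0, 0.0, 0.8], [-0.0, 0.0, 0.8], [-0.0, 0.0, 0.8], [-0.0, 0.0, 0.8], [-0.0, 0.0, 0.8], [-0.0, 0.0, 0.8], [-0.0, 0.0, 0.8], [-0.0, 0.0, 0.8]]
[544.2 206.3 150. ] 2.184055860091495
```

View pics/w3.png

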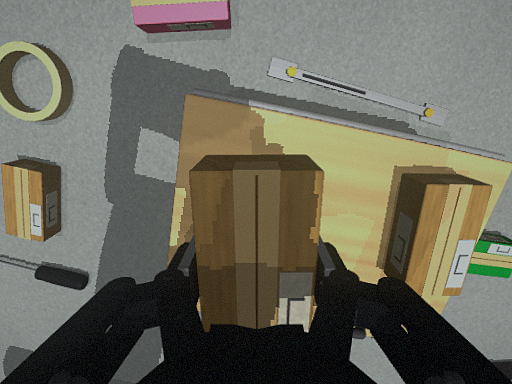

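>>> {"method": "arm_command", "body": {
  "travel": [
    [-0.3,-2.09,0.53],
    [-0.34,-2.08,0.54],
    [-0.36,-2.07,0.53],
    [-0.39,-2.08,0.54],
    [-0.42,-2.06,0.53],
    [-0.45,-2.06,0.53],
    [-0.47,-2.06,0.54],
    [-0.51,-2.04,0.53]
  ],
  "rotation": [
    [0,0,0.8],
    [0,0,0.8],
    [0,0,0.8],
    [0,0,0.8],
    [0,0,0.8],
    [0,0,0.8],
    [0,0,0.8],
    [0,0,0.8]
  ],
  "jaw": [1,1,1,1,1,1,1,1]
}}

```text
t: 8.4
position: [571.4, 40.8, 191.3]
tool_rot: [3.138, -0.143, -0.004]
ft_force: [0.0, 0.1, -2.8]
grip_width: 57.3
finger_force: 43.9
```

>>> {"method": "arm_command", "body": {
  "travel": [
    [-0.53,-2.04,0.54],
    [-0.57,-2.03,0.53],
    [-0.59,-2.03,0.53],
    [-0.62,-2.01,0.54],
    [-0.64,-2.01,0.53],
    [-0.68,-2.0,0.54],
    [-0.7,-1.98,0.53],
    [-0.73,-1.98,0.53]
  ],
  "rotation": [
    [0,0,0.8],
    [0,0,0.8],
    [0,0,0.8],
    [0,0,0.8],
    [0,0,0.8],
    [0,0,0.8],
    [0,0,0.8],
    [0,0,0.8]
  ],
  "jaw": [1,1,1,1,1,1,1,1]
}}

```text
t: 9.07
position: [543.5, 207.0, 148.5]
tool_rot: [3.124, -0.318, -0.004]
ft_force: [-0.0, -0.4, -3.5]
grip_width: 57.6
finger_force: 43.9
```

>>> {"method": "arm_command", "body": {
  "travel": [
    [0,0,0],
    [0,0,0]
  ],
  "rotation": [
    [0,0,0],
    [0,0,0]
  ],
  "jaw": [1,1]
}}

```text
t: 9.23
position: [543.5, 206.8, 148.7]
tool_rot: [3.125, -0.314, -0.004]
ft_force: [0.3, -0.8, -2.8]
grip_width: 57.6
finger_force: 44.2
```

```bash
python3 go.py 6 544.2 206.3 51 -11.6; python3 - <<'E'
from h import *
P=camera_params("top");im=camera("top")
for t in ["carton_base","carton_a"]:
    for d in regions_of("top",t): print(t,d["bbox"],d["conf"])
P=camera_params("wrist");im=camera("wrist");cv2.imwrite("pics/w4.png",im[:,:,::-1])
for d in regions_of("wrist","carton_a"): print(d["bbox"],d["conf"])
E
```

```text
travel [[0.02, 0.0, 1.63], [0.01, 0.01, 1.63], [0.02, -0.0, 1.62], [0.02, 0.0, 1.63], [0.01, 0.01, 1.63], [0.02, -0.0, 1.63]] rotation [[0.0, 0.0, 0.0], [0.0, 0.0, 0.0], [0.0, 0.0, 0.0], [0.0, 0.0, 0.0], [0.0, 0.0, 0.0], [0.0, 0.0, 0.0]]
[544.2 206.3  51. ] 1.6301226947687097
carton_base [156.2, 196.2, 7.5, 25.8] 0.66
carton_a [344.8, 225.4, 38.2, 17.4] 0.9
carton_a [304.2, 176.2, 22.7, 39.2] 0.71
carton_a [126.2, 186.4, 31.1, 39.9] 0.67
carton_a [210.3, 124.9, 37.3, 19.8] 0.62
[189.5, 156.6, 136.2, 178.8] 0.76
```

>>> {"method": "arm_command", "body": {
  "travel": [
    [0.02,0,2.4],
    [0.02,0,2.4],
    [0.02,0,2.4],
    [0.02,0,1.6],
    [0,0,0.8],
    [0,0,0.1],
    [0,0,0]
  ],
  "rotation": [
    [0,0,0],
    [0,0,0],
    [0,0,0],
    [0,0,0],
    [0,0,0],
    [0,0,0],
    [0,0,0]
  ],
  "jaw": [1,1,1,1,1,1,1]
}}

```text
t: 10.07
position: [545.5, 205.8, 54.0]
tool_rot: [-3.125, 0.318, -0.0]
ft_force: [0.1, -0.6, -3.4]
grip_width: 57.3
finger_force: 44.2
```

>>> {"method": "arm_command", "body": {
  "travel": [
    [0,0,0.2],
    [0,0,0.1],
    [0,0,0]
  ],
  "rotation": [
    [0,0,0],
    [0,0,0],
    [0,0,0]
  ],
  "jaw": [1,1,1]
}}

```text
t: 10.32
position: [545.6, 206.1, 51.2]
tool_rot: [-3.125, 0.317, -0.002]
ft_force: [-1.3, -0.3, -2.4]
grip_width: 57.4
finger_force: 44.2
```

>>> {"method": "arm_command", "body": {
  "travel": [
    [0,0,0.2],
    [0,0,0.1],
    [0,0,0.1],
    [0,0,0]
  ],
  "rotation": [
    [0,0,0],
    [0,0,0],
    [0,0,0],
    [0,0,0]
  ],
  "jaw": [1,1,1,1]
}}

```text
t: 10.65
position: [545.2, 206.0, 46.3]
tool_rot: [3.125, -0.317, -0.0]
ft_force: [0.5, 0.3, -3.3]
grip_width: 57.5
finger_force: 44.2
```

>>> {"method": "arm_command", "body": {
  "travel": [
    [0,0,0.1],
    [0,0,0]
  ],
  "rotation": [
    [0,0,0],
    [0,0,0]
  ],
  "jaw": [1,1]
}}

```text
t: 10.82
position: [545.4, 206.1, 45.9]
tool_rot: [-3.125, 0.317, -0.0]
ft_force: [-1.9, -0.6, 0.4]
grip_width: 57.9
finger_force: 44.5
```

>>> {"method": "arm_command", "body": {
  "travel": [
    [0,0,0.05],
    [0,0,0],
    [0,0,0],
    [0,0,0],
    [0,0,0],
    [0,0,0]
  ],
  "rotation": [
    [0,0,0],
    [0,0,0],
    [0,0,0],
    [0,0,0],
    [0,0,0],
    [0,0,0]
  ],
  "jaw": [1,0,0,0,0,0]
}}

```text
t: 11.32
position: [545.3, 206.0, 45.0]
tool_rot: [-3.125, 0.317, -0.0]
ft_force: [-0.1, 1.0, 0.2]
grip_width: 85.3
finger_force: 0.0
```

>>> {"method": "arm_command", "body": {
  "travel": [
    [0,0,-1],
    [0,0,-3],
    [0,0,-3.5],
    [0,0,-3.5],
    [0,0,-3.5],
    [-1,0,-3.5],
    [-2,0,-1],
    [0,0,0]
  ],
  "rotation": [
    [0,0,0],
    [0,0,0],
    [0,0,0],
    [0,0,0],
    [0,0,0],
    [0,0,0],
    [0,0,0],
    [0,0,0]
  ],
  "jaw": [0,0,0,0,0,0,0,0]
}}

```text
t: 11.98
position: [515.0, 212.8, 240.2]
tool_rot: [-3.123, 0.316, -0.008]
ft_force: [-0.3, -0.7, -0.1]
grip_width: 85.3
finger_force: 0.0
```

```bash
python3 wlook.py w5 40;  python3 go.py 14 570.9 -293.8 270 0.6
```

```text
{'t': 11.98, 'position': [515.02, 212.81, 240.18], 'tool_rot': [-3.12, 0.32, -0.01], 'ft_force': [-0.3, -0.67, -0.1]}
[229.5, 101.1, 56.8, 98.1] 0.72 [125.0, 111.0, 81.0] z 40.0 [545.361, 205.625, -11.529, 0.957]
travel [[1.11, 3.46, -0.25], [1.06, 3.48, -0.25], [1.0, 3.49, -0.25], [0.94, 3.51, -0.25], [0.89, 3.52, -0.25], [0.84, 3.54, -0.25], [0.78, 3.55, -0.25], [0.72, 3.56, -0.25]] rotation [[0.0, -0.0, -0.9], [0.0, -0.0, -0.9], [0.0, -0.0, -0.9], [0.0, -0.0, -0.9], [0.0, -0.0, -0.9], [0.0, -0.0, -0.9], [0.0, -0.0, -0.9], [0.0, -0.0, -0.9]]
travel [[0.67, 3.57, -0.25], [0.61, 3.58, -0.26], [0.55, 3.6, -0.25], [0.5, 3.6, -0.25], [0.44, 3.6, -0.25], [0.39, 3.62, -0.25]] rotation [[0.0, -0.0, -0.9], [0.0, -0.0, -0.9], [0.0, -0.0, -0.9], [0.0, -0.0, -0.9], [0.0, -0.0, -0.9], [0.0, -0.0, -0.9]]
[ 570.9 -293.8  270. ] 3.650342449688796
```

View pics/w5.png

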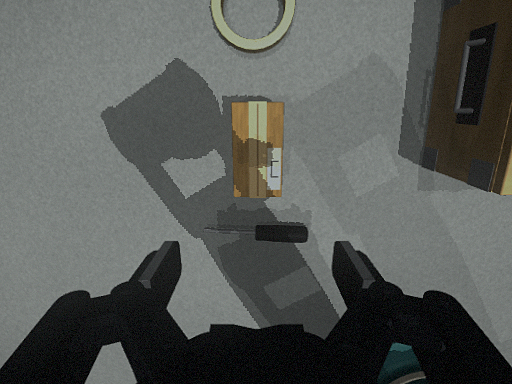

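>>> {"method": "arm_command", "body": {
  "travel": [
    [1.11,3.46,-0.25],
    [1.06,3.48,-0.25],
    [1.0,3.49,-0.25],
    [0.94,3.51,-0.25],
    [0.89,3.52,-0.25],
    [0.84,3.54,-0.25],
    [0.78,3.55,-0.25],
    [0.72,3.56,-0.25]
  ],
  "rotation": [
    [0,0,-0.9],
    [0,0,-0.9],
    [0,0,-0.9],
    [0,0,-0.9],
    [0,0,-0.9],
    [0,0,-0.9],
    [0,0,-0.9],
    [0,0,-0.9]
  ],
  "jaw": [0,0,0,0,0,0,0,0]
}}

```text
t: 12.8
position: [547.2, -79.2, 253.9]
tool_rot: [-3.139, 0.119, 0.003]
ft_force: [0.7, 1.3, -0.3]
grip_width: 85.6
finger_force: 0.0
```

>>> {"method": "arm_command", "body": {
  "travel": [
    [0.67,3.57,-0.25],
    [0.61,3.58,-0.26],
    [0.55,3.6,-0.25],
    [0.5,3.6,-0.25],
    [0.44,3.6,-0.25],
    [0.39,3.62,-0.25],
    [0,0,0],
    [0,0,0]
  ],
  "rotation": [
    [0,0,-0.9],
    [0,0,-0.9],
    [0,0,-0.9],
    [0,0,-0.9],
    [0,0,-0.9],
    [0,0,-0.9],
    [0,0,0],
    [0,0,0]
  ],
  "jaw": [0,0,0,0,0,0,0,0]
}}

```text
t: 13.47
position: [570.6, -295.7, 268.0]
tool_rot: [-3.14, -0.024, 0.004]
ft_force: [-0.4, 0.3, -0.3]
grip_width: 85.3
finger_force: 0.0
```

```bash
python3 go.py 6 570.9 -293.8 146 0.6; python3 wlook.py w6 142 
```

```text
travel [[0.01, -0.03, 2.03], [0.01, -0.03, 2.04], [0.01, -0.03, 2.03], [0.01, -0.03, 2.03], [0.01, -0.02, 2.04], [0.02, -0.03, 2.03]] rotation [[-0.0, 0.0, 0.0], [-0.0, 0.0, 0.0], [-0.0, 0.0, 0.0], [-0.0, 0.0, 0.0], [-0.0, 0.0, 0.0], [-0.0, 0.0, 0.0]]
[ 570.9 -293.8  146. ] 2.040245083317198
{'t': 13.47, 'position': [570.59, -295.73, 268.0], 'tool_rot': [-3.14, -0.02, 0.0], 'ft_force': [-0.36, 0.3, -0.29]}
[332.0, 199.6, 84.4, 52.1] 0.9 [75.0, 112.0, 71.0] z 142.0 [525.262, -435.378, 57.1, 0.451]
[9.1, 1.5, 98.0, 10.6] 0.77 [68.0, 43.0, 50.0] z 142.0 [701.781, -153.499, 81.108, 0.091]
[222.6, 132.5, 63.4, 120.3] 0.66 [112.0, 98.0, 68.0] z 142.0 [570.268, -294.899, 0.179, 0.985]
```

>>> {"method": "arm_command", "body": {
  "travel": [
    [0,-0.03,2.7],
    [0,-0.03,2.7],
    [0,-0.03,2.7],
    [0,-0.03,2.2],
    [0,0,1.3],
    [0,0,0.6],
    [0,0,0]
  ],
  "rotation": [
    [0,0,0],
    [0,0,0],
    [0,0,0],
    [0,0,0],
    [0,0,0],
    [0,0,0],
    [0,0,0]
  ],
  "jaw": [0,0,0,0,0,0,0]
}}

```text
t: 14.2
position: [570.7, -291.8, 147.4]
tool_rot: [-3.141, -0.029, 0.002]
ft_force: [-1.0, 0.1, 0.5]
grip_width: 85.0
finger_force: 0.0
```

>>> {"method": "arm_command", "body": {
  "travel": [
    [0,0,0],
    [0,0,0],
    [0,0,0],
    [0,0,0],
    [0,0,0],
    [0,0,0],
    [0,0,0],
    [0,0,0]
  ],
  "rotation": [
    [0,0,0],
    [0,0,0],
    [0,0,0],
    [0,0,0],
    [0,0,0],
    [0,0,0],
    [0,0,0],
    [0,0,0]
  ],
  "jaw": [0.2,0.4,1,1,1,1,1,1],
  "grip_force": 40
}}

```text
t: 14.87
position: [571.5, -292.9, 150.1]
tool_rot: [3.14, 0.028, 0.004]
ft_force: [-0.6, 0.3, 6.6]
grip_width: 57.6
finger_force: 44.1
```

>>> {"method": "arm_command", "body": {
  "travel": [
    [0,0,-0.5],
    [0,0,-1.5],
    [0,0,-2.5],
    [0,0,-2.5],
    [0,0,-3],
    [0,0,-1],
    [0,0,0]
  ],
  "rotation": [
    [0,0,0],
    [0,0,0],
    [0,0,0],
    [0,0,0],
    [0,0,0],
    [0,0,0],
    [0,0,0]
  ],
  "jaw": [1,1,1,1,1,1,1]
}}

```text
t: 15.45
position: [571.5, -292.9, 262.0]
tool_rot: [3.139, 0.028, 0.007]
ft_force: [0.7, 0.7, -4.1]
grip_width: 57.7
finger_force: 44.0
```

```bash
python3 go.py 24 545.8 206 200 -11.6
```

```text
travel [[-0.07, -2.08, 0.25], [-0.09, -2.08, 0.26], [-0.11, -2.08, 0.25], [-0.12, -2.08, 0.25], [-0.15, -2.08, 0.25], [-0.16, -2.07, 0.26], [-0.18, -2.08, 0.25], [-0.2, -2.07, 0.25]] rotation [[0.0, -0.0, 0.5], [0.0, -0.0, 0.5], [0.0, -0.0, 0.5], [0.0, -0.0, 0.5], [0.0, -0.0, 0.5], [0.0, -0.0, 0.5], [0.0, -0.0, 0.5], [0.0, -0.0, 0.5]]
travel [[-0.22, -2.07, 0.25], [-0.23, -2.07, 0.26], [-0.25, -2.07, 0.25], [-0.27, -2.06, 0.25], [-0.29, -2.06, 0.25], [-0.31, -2.06, 0.26], [-0.32, -2.06, 0.25], [-0.34, -2.05, 0.25]] rotation [[0.0, -0.0, 0.5], [0.0, -0.0, 0.5], [0.0, -0.0, 0.5], [0.0, -0.0, 0.5], [0.0, -0.0, 0.5], [0.0, -0.0, 0.5], [0.0, -0.0, 0.5], [0.0, -0.0, 0.5]]
travel [[-0.37, -2.06, 0.25], [-0.37, -2.04, 0.26], [-0.4, -2.05, 0.25], [-0.41, -2.04, 0.25], [-0.43, -2.04, 0.25], [-0.45, -2.03, 0.26], [-0.47, -2.03, 0.25], [-0.49, -2.02, 0.25]] rotation [[0.0, -0.0, 0.5], [0.0, -0.0, 0.5], [0.0, -0.0, 0.5], [0.0, -0.0, 0.5], [0.0, -0.0, 0.5], [0.0, -0.0, 0.5], [0.0, -0.0, 0.5], [0.0, -0.0, 0.5]]
[545.8 206.  200. ] 2.1078424988599127
```

>>> {"method": "arm_command", "body": {
  "travel": [
    [-0.07,-2.08,0.25],
    [-0.09,-2.08,0.26],
    [-0.11,-2.08,0.25],
    [-0.12,-2.08,0.25],
    [-0.15,-2.08,0.25],
    [-0.16,-2.07,0.26],
    [-0.18,-2.08,0.25],
    [-0.2,-2.07,0.25]
  ],
  "rotation": [
    [0,0,0.5],
    [0,0,0.5],
    [0,0,0.5],
    [0,0,0.5],
    [0,0,0.5],
    [0,0,0.5],
    [0,0,0.5],
    [0,0,0.5]
  ],
  "jaw": [1,1,1,1,1,1,1,1]
}}

```text
t: 16.12
position: [561.5, -125.1, 235.8]
tool_rot: [-3.14, 0.083, 0.003]
ft_force: [-0.2, -0.2, -3.7]
grip_width: 57.2
finger_force: 44.0
```

>>> {"method": "arm_command", "body": {
  "travel": [
    [-0.22,-2.07,0.25],
    [-0.23,-2.07,0.26],
    [-0.25,-2.07,0.25],
    [-0.27,-2.06,0.25],
    [-0.29,-2.06,0.25],
    [-0.31,-2.06,0.26],
    [-0.32,-2.06,0.25],
    [-0.34,-2.05,0.25]
  ],
  "rotation": [
    [0,0,0.5],
    [0,0,0.5],
    [0,0,0.5],
    [0,0,0.5],
    [0,0,0.5],
    [0,0,0.5],
    [0,0,0.5],
    [0,0,0.5]
  ],
  "jaw": [1,1,1,1,1,1,1,1]
}}

```text
t: 16.78
position: [552.8, 41.1, 215.7]
tool_rot: [3.136, -0.192, -0.003]
ft_force: [0.0, -0.9, -3.5]
grip_width: 57.5
finger_force: 44.0
```

>>> {"method": "arm_command", "body": {
  "travel": [
    [-0.37,-2.06,0.25],
    [-0.37,-2.04,0.26],
    [-0.4,-2.05,0.25],
    [-0.41,-2.04,0.25],
    [-0.43,-2.04,0.25],
    [-0.45,-2.03,0.26],
    [-0.47,-2.03,0.25],
    [-0.49,-2.02,0.25]
  ],
  "rotation": [
    [0,0,0.5],
    [0,0,0.5],
    [0,0,0.5],
    [0,0,0.5],
    [0,0,0.5],
    [0,0,0.5],
    [0,0,0.5],
    [0,0,0.5]
  ],
  "jaw": [1,1,1,1,1,1,1,1]
}}

```text
t: 17.45
position: [544.1, 207.3, 195.5]
tool_rot: [3.126, -0.301, -0.003]
ft_force: [0.3, 0.3, -3.5]
grip_width: 57.2
finger_force: 44.0
```

>>> {"method": "arm_command", "body": {
  "travel": [
    [0,0,0],
    [0,0,0],
    [0,0,0]
  ],
  "rotation": [
    [0,0,0],
    [0,0,0],
    [0,0,0]
  ],
  "jaw": [1,1,1]
}}

```text
t: 17.7
position: [544.4, 206.1, 196.2]
tool_rot: [3.126, -0.3, -0.002]
ft_force: [-0.5, -0.5, -3.4]
grip_width: 57.6
finger_force: 44.3
```

```bash
python3 go.py 7 546 206 94 -11.6
```

```text
travel [[0.02, -0.0, 1.46], [0.03, -0.01, 1.46], [0.02, -0.0, 1.46], [0.03, -0.01, 1.46], [0.02, 0.0, 1.46], [0.03, -0.0, 1.46], [0.02, -0.01, 1.46]] rotation [[0.0, 0.0, 0.1], [0.0, 0.0, 0.1], [0.0, 0.0, 0.1], [0.0, 0.0, 0.1], [0.0, 0.0, 0.1], [0.0, 0.0, 0.1], [0.0, 0.0, 0.1]]
[546. 206.  94.] 1.4603424255975035
```

>>> {"method": "arm_command", "body": {
  "travel": [
    [0.02,0,2.4],
    [0.02,0,2.4],
    [0.02,0,2.4],
    [0,0,1.6],
    [0,0,0.9],
    [0,0,0.3],
    [0,0,0]
  ],
  "rotation": [
    [0,0,0.2],
    [0,0,0.2],
    [0,0,0.2],
    [0,0,0.1],
    [0,0,0],
    [0,0,0],
    [0,0,0]
  ],
  "jaw": [1,1,1,1,1,1,1]
}}

```text
t: 18.28
position: [545.4, 205.9, 97.3]
tool_rot: [3.125, -0.321, -0.001]
ft_force: [-0.2, 0.8, -3.3]
grip_width: 57.5
finger_force: 44.2
```

>>> {"method": "arm_command", "body": {
  "travel": [
    [0,0,0.2],
    [0,0,0.1],
    [0,0,0]
  ],
  "rotation": [
    [0,0,0],
    [0,0,0],
    [0,0,0]
  ],
  "jaw": [1,1,1]
}}

```text
t: 18.53
position: [545.7, 206.4, 95.3]
tool_rot: [-3.125, 0.32, -0.002]
ft_force: [0.1, -0.6, -3.5]
grip_width: 57.2
finger_force: 44.2
```

>>> {"method": "arm_command", "body": {
  "travel": [
    [0,0,0.3],
    [0,0,0.2],
    [0,0,0.1],
    [0,0,0]
  ],
  "rotation": [
    [0,0,0],
    [0,0,0],
    [0,0,0],
    [0,0,0]
  ],
  "jaw": [1,1,1,1]
}}

```text
t: 18.87
position: [545.4, 206.4, 88.4]
tool_rot: [3.125, -0.32, -0.0]
ft_force: [-0.2, -0.9, -2.9]
grip_width: 57.5
finger_force: 44.3
```

>>> {"method": "arm_command", "body": {
  "travel": [
    [0,0,0.1],
    [0,0,0]
  ],
  "rotation": [
    [0,0,0],
    [0,0,0]
  ],
  "jaw": [1,1]
}}

```text
t: 19.03
position: [545.5, 206.4, 88.1]
tool_rot: [-3.125, 0.32, -0.0]
ft_force: [-3.7, -1.0, 4.7]
grip_width: 57.4
finger_force: 45.2
```

>>> {"method": "arm_command", "body": {
  "travel": [
    [0,0,0],
    [0,0,0],
    [0,0,0],
    [0,0,0],
    [0,0,0],
    [0,0,0]
  ],
  "rotation": [
    [0,0,0],
    [0,0,0],
    [0,0,0],
    [0,0,0],
    [0,0,0],
    [0,0,0]
  ],
  "jaw": [0,0,0,0,0,0]
}}

```text
t: 19.53
position: [545.4, 206.4, 87.5]
tool_rot: [-3.125, 0.32, 0.0]
ft_force: [1.0, -0.8, 0.5]
grip_width: 85.3
finger_force: 0.0
```

>>> {"method": "arm_command", "body": {
  "travel": [
    [0,0,-1],
    [0,0,-3],
    [0,0,-3.5],
    [0,0,-3.5],
    [0,0,-3.5],
    [-1,0,-3.5],
    [-2,0,-1],
    [0,0,0]
  ],
  "rotation": [
    [0,0,0],
    [0,0,0],
    [0,0,0],
    [0,0,0],
    [0,0,0],
    [0,0,0],
    [0,0,0],
    [0,0,0]
  ],
  "jaw": [0,0,0,0,0,0,0,0]
}}

```text
t: 20.2
position: [515.0, 213.1, 282.8]
tool_rot: [-3.122, 0.319, -0.008]
ft_force: [-0.3, 0.5, 0.9]
grip_width: 85.3
finger_force: 0.0
```

```bash
python3 wlook.py w7 80;  python3 go.py 16 472 -186 290 80.3
```

```text
{'t': 20.2, 'position': [514.95, 213.14, 282.77], 'tool_rot': [-3.12, 0.32, -0.01], 'ft_force': [-0.34, 0.52, 0.91]}
[233.1, 101.0, 49.6, 97.3] 0.76 [125.0, 112.0, 81.0] z 80.0 [544.928, 205.301, -11.957, 0.965]
travel [[0.23, 2.49, -0.08], [-0.01, 2.51, -0.08], [-0.26, 2.49, -0.08], [-0.51, 2.45, -0.08], [-0.75, 2.39, -0.07], [-0.99, 2.31, -0.08], [-1.21, 2.19, -0.08], [-1.42, 2.06, -0.08]] rotation [[0.0, 0.0, -5.7], [0.0, 0.0, -5.7], [0.0, 0.0, -5.7], [0.0, 0.0, -5.7], [0.0, 0.0, -5.7], [0.0, 0.0, -5.7], [0.0, 0.0, -5.7], [0.0, 0.0, -5.7]]
travel [[-1.61, 1.92, -0.08], [-1.8, 1.74, -0.08], [-1.97, 1.55, -0.08], [-2.11, 1.36, -0.08], [-2.23, 1.13, -0.08], [-2.33, 0.91, -0.07], [-2.42, 0.67, -0.08], [-2.47, 0.43, -0.08]] rotation [[0.0, 0.0, -5.7], [0.0, 0.0, -5.7], [0.0, 0.0, -5.7], [0.0, 0.0, -5.7], [0.0, 0.0, -5.7], [0.0, 0.0, -5.7], [0.0, 0.0, -5.7], [0.0, 0.0, -5.7]]
[ 472. -186.  290.] 2.5144780770569466
```

View pics/w7.png

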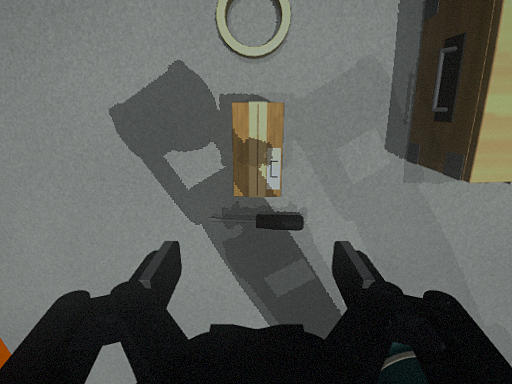

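The column of three is square (top carton within about 1 mm of the one below). On to the lid handle.

>>> {"method": "arm_command", "body": {
  "travel": [
    [0.23,2.49,-0.08],
    [-0.01,2.51,-0.08],
    [-0.26,2.49,-0.08],
    [-0.51,2.45,-0.08],
    [-0.75,2.39,-0.07],
    [-0.99,2.31,-0.08],
    [-1.21,2.19,-0.08],
    [-1.42,2.06,-0.08]
  ],
  "rotation": [
    [0,0,-5.7],
    [0,0,-5.7],
    [0,0,-5.7],
    [0,0,-5.7],
    [0,0,-5.7],
    [0,0,-5.7],
    [0,0,-5.7],
    [0,0,-5.7]
  ],
  "jaw": [0,0,0,0,0,0,0,0]
}}

```text
t: 21.02
position: [493.7, 11.8, 282.6]
tool_rot: [-3.002, -0.923, 0.003]
ft_force: [0.7, 1.5, -0.8]
grip_width: 85.3
finger_force: 0.0
```

>>> {"method": "arm_command", "body": {
  "travel": [
    [-1.61,1.92,-0.08],
    [-1.8,1.74,-0.08],
    [-1.97,1.55,-0.08],
    [-2.11,1.36,-0.08],
    [-2.23,1.13,-0.08],
    [-2.33,0.91,-0.07],
    [-2.42,0.67,-0.08],
    [-2.47,0.43,-0.08]
  ],
  "rotation": [
    [0,0,-5.7],
    [0,0,-5.7],
    [0,0,-5.7],
    [0,0,-5.7],
    [0,0,-5.7],
    [0,0,-5.7],
    [0,0,-5.7],
    [0,0,-5.7]
  ],
  "jaw": [0,0,0,0,0,0,0,0]
}}

```text
t: 21.68
position: [471.5, -187.6, 288.8]
tool_rot: [-2.409, -2.013, 0.002]
ft_force: [0.7, 0.8, -0.2]
grip_width: 85.2
finger_force: 0.0
```

>>> {"method": "arm_command", "body": {
  "travel": [
    [0,0,0],
    [0,0,0]
  ],
  "rotation": [
    [0,0,0],
    [0,0,0]
  ],
  "jaw": [0,0]
}}

```text
t: 21.85
position: [471.7, -187.2, 288.8]
tool_rot: [-2.416, -2.004, 0.002]
ft_force: [-0.2, 0.2, 0.5]
grip_width: 85.6
finger_force: 0.0
```

```bash
python3 - <<'E'
from h import *
s=state();print(s["t"],s["position"].round(1),s["tool_rot"].round(3),s["joint_positions"].round(2))
P=camera_params("wrist");im=camera("wrist")
for n in ["lid_handle","lid_hinge"]:
    for d in landmark_of("wrist",n): print(n,np.round(d["location"],1),round(d["conf"],2),unproj([d["location"]],P,176 if n=="lid_handle" else 130)[0].round(1))
b=np.ascontiguousarray(im[:,:,::-1])
for z0,(x,y) in enumerate([(470.1,-186.1),(474,-186)]):
    a=np.deg2rad(-9.67);e=np.array([-np.sin(a),np.cos(a)])*50
    q=proj([[x+e[0],y+e[1],176],[x-e[0],y-e[1],176]],P);print(q.round(1))
    cv2.line(b,*[tuple(int(v) for v in r) for r in q],((0,0,255),(255,0,0))[z0],1)
cv2.imwrite("pics/w8.png",b)
for c in ("top","scene"):
    im=camera(c);Pc=camera_params(c)
    for d in regions_of(c,"chest")[:1]: print(c,np.round(fit([(Pc,hullof(d["pixels"]))],(230,320,142),0,(549,-199)),2))
E
```

```text
21.85 [ 471.7 -187.2  288.8] [-2.416e+00 -2.004e+00  2.000e-03] [-0.43 -0.26  1.71 -0.    1.7  -0.24]
lid_handle [255.5 189.5] 0.8 [ 471.  -189.3  176. ]
lid_hinge [420.4 171.4] 0.7 [ 664.4 -217.3  130. ]
[[253.1 136.5]
 [255.  231.4]]
[[257.1 135.7]
 [258.5 230.7]]
top [ 558.7  -194.25   -9.5     0.68]
scene [ 549.45 -200.09   -9.99    0.96]
```

View pics/w8.png

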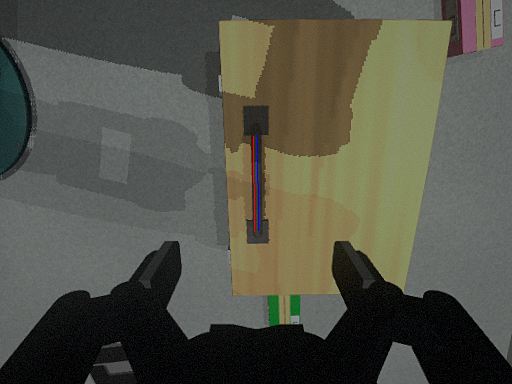

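>>> {"method": "arm_command", "body": {
  "travel": [
    [0,0,2.8],
    [0,0,2.8],
    [0,0,2.8],
    [0,0,2.5],
    [0,0,1.5],
    [0,0,0.7],
    [0,0,0]
  ],
  "rotation": [
    [0,0,0],
    [0,0,0],
    [0,0,0],
    [0,0,0],
    [0,0,0],
    [0,0,0],
    [0,0,0]
  ],
  "jaw": [0,0,0,0,0,0,0]
}}

```text
t: 22.78
position: [471.5, -185.4, 157.8]
tool_rot: [-2.413, -2.008, 0.001]
ft_force: [-0.2, -0.8, 0.3]
grip_width: 85.4
finger_force: 0.0
```

>>> {"method": "arm_command", "body": {
  "travel": [
    [0,0,0],
    [0,0,0],
    [0,0,0],
    [0,0,0],
    [0,0,0],
    [0,0,0],
    [0,0,0],
    [0,0,0]
  ],
  "rotation": [
    [0,0,0],
    [0,0,0],
    [0,0,0],
    [0,0,0],
    [0,0,0],
    [0,0,0],
    [0,0,0],
    [0,0,0]
  ],
  "jaw": [0.3,0.6,0.8,0.9,1,1,1,1],
  "grip_force": 40
}}

```text
t: 23.45
position: [471.8, -186.0, 159.5]
tool_rot: [-2.415, -2.009, 0.0]
ft_force: [-5.2, 1.9, 6.3]
grip_width: 8.6
finger_force: 39.1
```

>>> {"method": "arm_command", "body": {
  "travel": [
    [0,0,0],
    [0,0,0],
    [0,0,0],
    [0,0,0]
  ],
  "rotation": [
    [0,0,0],
    [0,0,0],
    [0,0,0],
    [0,0,0]
  ],
  "jaw": [1,1,1,1]
}}

```text
t: 23.78
position: [471.8, -186.0, 159.4]
tool_rot: [2.415, 2.009, -0.0]
ft_force: [-4.4, 1.0, 5.5]
grip_width: 8.4
finger_force: 39.1
```

```bash
python3 - <<'E'
import numpy as np
w=np.r_[0.4,0.7,np.ones(21),0.7,0.4,0.2];th=np.deg2rad(60)*np.r_[0,np.cumsum(w)/w.sum()]
u=-195*np.cos(th)+46*np.sin(th);v=195*np.sin(th)+46*np.cos(th)
c=np.round(np.c_[u-u[0],-(v-v[0])]/10,2);d=np.diff(c,axis=0).round(2)
r=[[0,float(a),float(b)] for a,b in d]
for i in range(0,len(r),8):print(r[i:i+8],np.rad2deg(th[min(i+8,len(th)-1)]).round(1),c[min(i+8,len(c)-1)])
E
```

```text
[[0, 0.09, -0.35], [0, 0.16, -0.6], [0, 0.27, -0.86], [0, 0.3, -0.84], [0, 0.35, -0.83], [0, 0.38, -0.81], [0, 0.41, -0.8], [0, 0.45, -0.77]] 18.2 [ 2.41 -5.86]
[[0, 0.49, -0.76], [0, 0.52, -0.73], [0, 0.55, -0.7], [0, 0.58, -0.69], [0, 0.61, -0.65], [0, 0.64, -0.63], [0, 0.67, -0.6], [0, 0.69, -0.57]] 38.7 [  7.16 -11.19]
[[0, 0.72, -0.53], [0, 0.74, -0.51], [0, 0.77, -0.47], [0, 0.78, -0.43], [0, 0.8, -0.4], [0, 0.82, -0.36], [0, 0.84, -0.33], [0, 0.59, -0.21]] 58.5 [ 13.22 -14.43]
[[0, 0.34, -0.11], [0, 0.17, -0.05]] 60.0 [ 13.73 -14.59]
```

>>> {"method": "arm_command", "body": {
  "travel": [
    [0,0.09,-0.35],
    [0,0.16,-0.6],
    [0,0.27,-0.86],
    [0,0.3,-0.84],
    [0,0.35,-0.83],
    [0,0.38,-0.81],
    [0,0.41,-0.8],
    [0,0.45,-0.77]
  ],
  "rotation": [
    [0,0,0],
    [0,0,0],
    [0,0,0],
    [0,0,0],
    [0,0,0],
    [0,0,0],
    [0,0,0],
    [0,0,0]
  ],
  "jaw": [1,1,1,1,1,1,1,1]
}}

```text
t: 24.45
position: [495.4, -190.1, 219.0]
tool_rot: [-2.414, -2.008, 0.001]
ft_force: [-9.9, 4.0, 1.5]
grip_width: 8.4
finger_force: 39.1
```

>>> {"method": "arm_command", "body": {
  "travel": [
    [0,0.49,-0.76],
    [0,0.52,-0.73],
    [0,0.55,-0.7],
    [0,0.58,-0.69],
    [0,0.61,-0.65],
    [0,0.64,-0.63],
    [0,0.67,-0.6],
    [0,0.69,-0.57]
  ],
  "rotation": [
    [0,0,0],
    [0,0,0],
    [0,0,0],
    [0,0,0],
    [0,0,0],
    [0,0,0],
    [0,0,0],
    [0,0,0]
  ],
  "jaw": [1,1,1,1,1,1,1,1]
}}

```text
t: 25.12
position: [542.3, -198.3, 274.0]
tool_rot: [-2.414, -2.009, -0.001]
ft_force: [-13.3, 9.5, 12.0]
grip_width: 8.6
finger_force: 39.1
```

```bash
python3 - <<'E'
from h import *
s=state();print(s["position"].round(1),s["ft_force"].round(1),s["moment"].round(2),s["grip_width"])
cv2.imwrite("pics/s9.png",camera("scene")[:,:,::-1])
E
```

```text
[ 542.3 -198.3  274. ] [-13.3   9.5  12. ] [1.6  2.47 0.1 ] 8.559686071139668
```

View pics/s9.png

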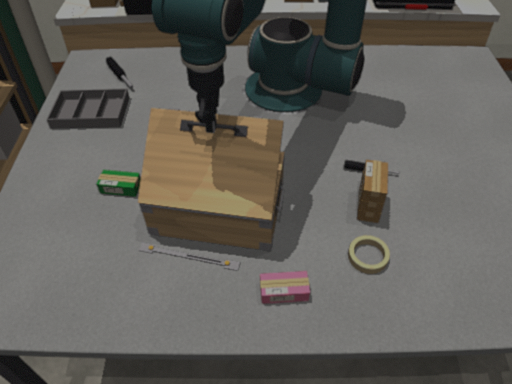

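>>> {"method": "arm_command", "body": {
  "travel": [
    [0,0.72,-0.53],
    [0,0.74,-0.51],
    [0,0.77,-0.47],
    [0,0.78,-0.43],
    [0,0.8,-0.4],
    [0,0.82,-0.36],
    [0,0.84,-0.33],
    [0,0.59,-0.21]
  ],
  "rotation": [
    [0,0,0],
    [0,0,0],
    [0,0,0],
    [0,0,0],
    [0,0,0],
    [0,0,0],
    [0,0,0],
    [0,0,0]
  ],
  "jaw": [1,1,1,1,1,1,1,1]
}}

```text
t: 25.83
position: [603.0, -208.9, 305.7]
tool_rot: [2.414, 2.011, 0.004]
ft_force: [-3.9, 10.7, 10.4]
grip_width: 8.4
finger_force: 42.2
```

>>> {"method": "arm_command", "body": {
  "travel": [
    [0,0.34,-0.11],
    [0,0.17,-0.05],
    [0,0,0],
    [0,0,0],
    [0,0,0]
  ],
  "rotation": [
    [0,0,0],
    [0,0,0],
    [0,0,0],
    [0,0,0],
    [0,0,0]
  ],
  "jaw": [1,1,1,1,1]
}}

```text
t: 26.25
position: [607.5, -209.7, 307.2]
tool_rot: [2.413, 2.011, 0.004]
ft_force: [-2.9, 10.8, 6.6]
grip_width: 8.4
finger_force: 41.9
```

```bash
python3 - <<'E'
from h import *
from scipy.optimize import minimize_scalar
s=state();print(s["t"],s["position"].round(1),s["ft_force"].round(1),s["moment"].round(2),s["grip_width"])
a=np.deg2rad(-9.7);ex=np.array([np.cos(a),np.sin(a),0]);ey=np.array([-np.sin(a),np.cos(a),0]);ez=np.array([0,0,1.])
C=np.array([549.4,-199.8,0])
H=C+115*ex+130*ez
# grasp-point based angle, two hinge guesses
g=s["position"]+ez*18-H;u,w=g@ex,g@ez
print("u,w",u.round(1),w.round(1),"r",np.hypot(u,w).round(1),"(200.4) angle",np.rad2deg(np.arctan2(w,-u)-np.arctan2(46,195)).round(2))
# lid board silhouette fit in scene & top pictures
def lid(th,dx=0):
    l=-np.cos(th)*ex+np.sin(th)*ez;n=np.sin(th)*ex+np.cos(th)*ez
    return np.array([H+dx*ex+l*i+n*k+ey*j for i in(0,230) for j in(-160,160) for k in(0,12)])
cl=lambda P,p:cv2.convexHull(proj(p,P).astype(np.float32))
cb=np.array([C+ex*i+ey*j+ez*k for i in(-115,115) for j in(-160,160) for k in(0,130)])
b={}
for c in ("scene","top"):
    im=camera(c);P=camera_params(c);v=np.ascontiguousarray(im[:,:,::-1])
    for t,col in ((56,(255,0,0)),(60,(0,255,0)),(64,(0,0,255))):
        q=proj(lid(np.deg2rad(t))[[4,6,2,0]],P); 
        if t!=60 or 1: cv2.polylines(v,[np.int32(np.round(q*16))],True,col,1,shift=4)
    b[c]=v
x=np.hstack([cv2.resize(b["scene"][60:280,110:320],None,fx=2,fy=2,interpolation=2),cv2.resize(b["top"][110:290,200:370],(416,440),interpolation=2)])[:,:800]
cv2.imwrite("pics/s10.png",x)
E
```

```text
26.25 [ 607.5 -209.7  307.2] [-2.9 10.8  6.6] [1.62 0.64 0.14] 8.390821230469282
u,w -56.0 195.2 r 203.1 (200.4) angle 60.72
```

View pics/s10.png

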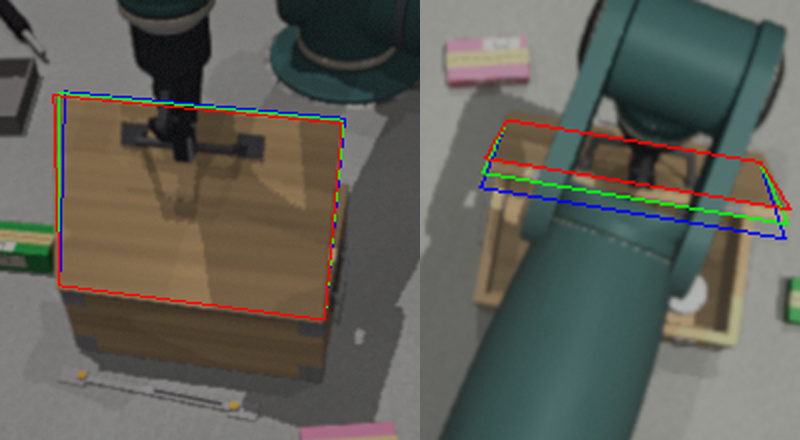

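```bash
python3 - <<'E'
from h import *
a=np.deg2rad(-9.7);ex=np.array([np.cos(a),np.sin(a),0]);ey=np.array([-np.sin(a),np.cos(a),0]);ez=np.array([0,0,1.])
C=np.array([549.4,-199.8,0]);H=C+115*ex+130*ez
im=camera("top").astype(np.float32);P=camera_params("top")
for j0,j1 in((125,155),(-155,-125)):
  o=[]
  for t in range(50,73):
    th=np.deg2rad(t);l=-np.cos(th)*ex+np.sin(th)*ez
    q=proj(np.array([H+l*230+ey*j for j in np.linspace(j0,j1,15)]),P).astype(np.float32)
    o.append(cv2.remap(im,q[None,:,0],q[None,:,1],cv2.INTER_LINEAR).mean((0,1,2)))
  print(j0,[(t,int(v)) for t,v in zip(range(50,73),o)])
s=state();print(s["t"],s["position"].round(1),s["qd"].round(4).tolist(),s["ft_force"].round(1))
E
```

```text
125 [(50, 106), (51, 118), (52, 124), (53, 124), (54, 123), (55, 118), (56, 105), (57, 93), (58, 90), (59, 89), (60, 90), (61, 100), (62, 108), (63, 105), (64, 88), (65, 81), (66, 80), (67, 81), (68, 82), (69, 87), (70, 86), (71, 84), (72, 86)]
-155 [(50, 146), (51, 145), (52, 145), (53, 144), (54, 142), (55, 139), (56, 138), (57, 137), (58, 137), (59, 137), (60, 137), (61, 145), (62, 151), (63, 142), (64, 111), (65, 105), (66, 108), (67, 112), (68, 117), (69, 121), (70, 123), (71, 126), (72, 129)]
26.4 [ 607.5 -209.7  307.2] [0.0024, 0.0007, 0.0017, -0.0016, 0.0004, -0.0007] [-2.   9.8  6.9]
```

>>> {"method": "arm_command", "body": {
  "travel": [
    [0,0,0],
    [0,0,0],
    [0,0,0],
    [0,0,0],
    [0,0,0],
    [0,0,0],
    [0,0,0],
    [0,0,0]
  ],
  "rotation": [
    [0,0,0],
    [0,0,0],
    [0,0,0],
    [0,0,0],
    [0,0,0],
    [0,0,0],
    [0,0,0],
    [0,0,0]
  ],
  "jaw": [1,1,1,1,1,1,1,1]
}}

```text
t: 27.07
position: [607.5, -209.7, 307.2]
tool_rot: [2.413, 2.011, 0.004]
ft_force: [-2.4, 10.4, 8.6]
grip_width: 8.0
finger_force: 41.9
```

```bash
python3 -c "
from rig import *
s=state();print(s['position'],s['finger_force']);print(close_job())"
```

```text
[ 607.51691219 -209.72779392  307.20789837] 41.88627362251282
the job is handed in; nothing more can be done
None
```

Job handed in at about 27 s (verdict not shown): both cartons are stacked squarely on the lone carton, and the arm is holding the lid still by its handle at a measured 60–61 degrees.

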